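# Uncouple the lamp wagon and hold its tongue up

### The arm

A 7-joint arm with a two-finger parallel gripper is mounted at the origin on the work surface. World frame = base frame: x ahead of the robot, y to its left, z up, the work surface at z = 0. Lengths are in m, angles in rad, forces in N, time in s.
With the tool pointing down it reaches from about 0.35 to 0.9 m from the base axis. Payload 7.2 kg.
Tool frame: the origin (TCP) lies midway between the tips of the shut fingers; the grasp point (between the pads) lies 19 mm behind it (bot.pinch_z is the distance from the TCP to the grasp point, in m); z points along the fingers, y is the line along which they close (so a half turn about z gives the same grasp; the last joint's range is limited). The gripper opens to 88 mm and grips with 3 to 60 N. Pads are 20 mm wide; open, the fingers measure 115 mm over their backs; the gripper's body (75 mm by 178 mm) begins 61 mm behind the grasp point.
Start: joints at [-1.245, 0.411, -0.013, 1.596, 0.006, 1.134, -0.082], TCP at [0.24, 0.577, 0.223] pointing down, gripper open.
Joint ranges: [-2.95, 2.95], [-0.29, 1.99], [-1.47, 1.44], [0.14, 2.54], [-1.03, 4.17], [0.13, 1.85], [-2.86, 2.86]. Speed limits (rad/s): [2.39, 2.39, 3.01, 3.01, 3.14, 3.14, 3.14].

### API

Orientations are given as a rotation vector (axis times angle).
In Python, from workcell import bot, grab_frame, camera_model, order gives the robot as it stands.
- The arm moves only by the tool play_rows, never from a script. Its argument "motion" is a list of rows, each a list of 6 numbers: the shift along the tool's x, y, z each as a share of 40 cm, from -1 to 1, then the turn, a rotation vector about the tool's x, y, z each as a share of pi rad, from -1 to 1. In form: [[dx, dy, dz, rx, ry, rz], ...]. A call has 1 to 8 rows; each row shifts and turns the commanded pose from where the row before left it, along the tool's axes as they then stand; what a row does not reach is not made up. A row lasts 1/10 s, in which the tool goes at most 50 mm and 8.59 degrees, less where a joint would pass 70% of its speed; a pose out of reach is approached as far as the arm can. A call with a number of a shift or a turn outside -1 to 1 is refused whole. A call with a gripper value outside its range is refused whole. "hand" is the closure, from 0 (fully open) to 1 (shut), set as the call begins (left out, the last holds). The fingers move at their own pace and stop on an object; "grip_force" is the grip in N (left out, the last holds). Time passes only in rows, so rows that do not move let the fingers close. It gives the time, the measured TCP pose, the force, the opening and the grip force at its end, in the units of the state.
- bot.observe(): the state, without advancing time (a new reading comes with each control period).
- grab_frame(name): name is "side" or "top" or "wrist"; returns (picture, depth): 400x640x3 uint8, red, green, blue; 400x640 float32, m along the optical axis (not along the pixel's ray), 0 where there is no reading.
- camera_model(name): a dict with "fx", "fy", "cx", "cy" (pixels), "extrinsics" (4x4, takes a point from camera to world coordinates); the wrist camera has in their place "tool_from_camera" (4x4, takes a point from camera to tool coordinates, whose origin is the TCP and whose axes are the flange's). Camera axes: x right, y down, z forward; pixel columns grow to the right and rows downward; lengths in m; the calibration is good to about 2 mm. The wrist camera is an equidistant fisheye: a pixel r from the principal point sees the ray r / f radians off the axis. A picture is of the moment at which its call begins: read the wrist's pose just before it. camera_model takes no time and is no camera call.
- order.sign_off(): hands the job in; it is judged then, once.
The state is a dict: "t": time; "joint_positions": joint angles; "dq": joint speeds; "joint_efforts": joint torques, N m; "tcp_pos": TCP position; "tool_rot": TCP orientation; "force": force on the tool from outside, world axes, zero at the start; "torque": the same for the moment, N m; "opening": finger opening in m; "grip_force": force on a finger pad.
Only numpy, scipy, OpenCV 4.12 (cv2) and the standard library are available. Lean on these libraries where they do the work, as an engineer would, in place of code of your own. Each camera call takes 0.05 s, during which the arm holds its last target. There are 200 camera calls.

### The job

First set the lamp wagon's parking brake by pulling its black tab straight out to its stop. Then pull the spring latch of the coupler sideways to its stop while the tongue still lies on the ball, lift the tongue until the coupler has risen at least 6 cm, and finish holding it still up there in the gripper: do not let go or put it down. Leave the lamps, the tape roll and the screwdriver where they are.

Things in the scene. Friction and masses are not known exactly. Their poses are not given: they have to be found in the camera images.
- wagon: Low lamp wagon (fixed) with a tow-ball stand before it (fixed). Origin: on the table, right under the centre of the ball. Its x axis runs level from the ball along the tongue towards the wagon, y to the left of that, z up. Upright steel stand: 110 x 90 x 8 mm plate, 36 mm ball, centre 72 mm above the table. Wagon's front beam at x = 175 mm, plywood deck (top 100 mm above the table) from x = 175 to 395 mm, y -130 to 130 mm; two lotus lamps 55 mm tall are fixed on the deck.
- hinge (a point): Middle of the hinge that joins the tongue to the wagon, 165 mm from the ball along the wagon's x, 85 mm above the table. The hinge axis is the wagon's y axis. The tongue rises freely about it by up to 0.7 rad and falls back by its own weight when let go.
- tongue: Grey steel tongue (36 mm wide bar) with a 70 x 68 mm box-shaped coupler at its end that sits over the ball; carries the latch; about 0.7 kg. Origin on the hinge, axes like the wagon's when it lies down; lifting turns it about +y.
- coupler (a point): Centre of the coupler's flat top, right above the ball, 165 mm from the hinge; 100 mm above the table when seated on the ball.
- latch (a joint): Travel of the spring latch, m: 0 shut (its steel bolt lies under the ball and the tongue cannot rise), 0.020 out at its stop (the bolt is clear). It slides on the coupler along the tongue's +y (to the left when looking from the ball to the wagon). Its spring pushes it shut with 4.5 N at 0 and 10.5 N at the stop; let go, it snaps shut.
- latch_tab (a point): Gripping point of the latch's black upright tab: on its middle, 17 mm below its top (tab top 115 mm above the table). The tab is 12 mm thick along y, 26 mm wide along x, and stands free above the bolt bar (top of the bar 48 mm below this point). At latch 0 the point lies 95 mm to +y of the ball; 39 mm are free between tab and coupler guide. The tab is strong enough to lift the tongue by.
- brake (a joint): Travel of the wagon's parking-brake pull, m: 0 to 0.006 at the start (off), 0.038 pulled out at its stop (set). It slides along the wagon's -x, away from the wagon's front beam, against a light spring and friction (about 8 N in all), and stays where it is left.
- brake_tab (a point): Gripping point of the brake's black upright tab: on its middle, 17 mm below its top (tab top 115 mm above the table). The tab is 12 mm thick along the wagon's x and 28 mm wide along y, on a 10 mm rod 28 mm below this point. At brake 0 it lies at x = 115 mm, y = -90 mm of the wagon frame, 54 mm in front of the beam.
- cup_a: Bystander, loose: round yellow lamp cup, diameter 52 mm, 43 mm tall. Origin: centre of its underside.
- cup_b: Bystander, loose: round yellow lamp cup, diameter 52 mm, 43 mm tall. Origin: centre of its underside.
- lotus_a: Bystander, loose: lotus lamp on the table, white petals on a brass foot, diameter about 70 mm over the petals, about 55 mm tall. Origin: centre of its underside.
- lotus_b: Bystander, loose: lotus lamp on the table, white petals on a brass foot, diameter about 70 mm over the petals, about 55 mm tall. Origin: centre of its underside.
- tape: Bystander, loose: tape roll, lying flat, outer diameter 90 mm, inner 72 mm, 24 mm tall. Origin: centre of its underside.
- driver: Bystander, loose: screwdriver, lying flat, about 200 mm long. Origin: in the middle of its length, at its underside.

How it is judged:
By the outcome, as a careful person would: the job done as asked, in the order asked, and still so for the second after the job is handed in, while the arm keeps its last pose, push and grip.
It also fails if it takes over 45 s, if anything falls off the work surface, if the arm or the gripper's body presses on something with over 40 N, if the wrist force passes 120 N, or if a joint passes its speed limit or range.

## Working session

There is one attempt and no reset: what is moved stays moved. The work goes in short steps, Python scripts to look and compute and a tool call to move; the robot and the scene stay as the last step left them, time stands still between calls to the robot, and variables do not carry over. Pictures are saved under pics/ and viewed, at most 10 in all, crops included, and the job is handed in when it is done.

Besides the shell and the picture viewer there is one more tool, called after "Emit:" as name(argument=value, ...), one argument or row to a line, values as JSON. play_rows: Moves the arm, as the interface text tells. Shift numbers are shares of 40 cm and turn numbers shares of pi rad, none past 1 either way. Its arguments: {"type":"object","properties":{"motion":{"type":"array"},"hand":{"type":"number"},"grip_force":{"type":"number"}},"required":["motion"]}

```bash
mkdir -p pics
python3 - <<'E'
from workcell import bot, grab_frame, camera_model
import numpy as np, cv2
s=bot.observe(); print(s['t'],s['tcp_pos'],s['tool_rot'],s['opening'],bot.pinch_z)
for n in ['top','side']:
    p,d=grab_frame(n); np.savez(f'{n}.npz',p=p,d=d); cv2.imwrite(f'pics/{n}0.png',p[:,:,::-1])
    print(n,camera_model(n))
E
```

```text
0.0 [0.23965871 0.57667647 0.22181261] [-6.14557213e-01 -3.08069438e+00  2.54754945e-03] 0.08774852561181558 0.0187
top {'fx': 451.06045183328115, 'fy': 451.06045183328115, 'cx': 318.5435351961544, 'cy': 208.10753512886654, 'extrinsics': array([[ 0.02896474, -0.99492636,  0.09634612,  0.45969904],
       [-0.99923371, -0.03135838, -0.02342315,  0.03842834],
       [ 0.02632557, -0.09559384, -0.99507225,  0.96274584],
       [ 0.        ,  0.        ,  0.        ,  1.        ]])}
side {'fx': 419.06252622477734, 'fy': 419.06252622477734, 'cx': 319.41524621322515, 'cy': 193.10435815499645, 'extrinsics': array([[ 0.99399689, -0.04426345,  0.10005465,  0.41793031],
       [-0.1081467 , -0.53598605,  0.83727131, -0.79360445],
       [ 0.01656738, -0.84306566, -0.53755541,  0.62548715],
       [ 0.        ,  0.        ,  0.        ,  1.        ]])}
```

View pics/top0.png

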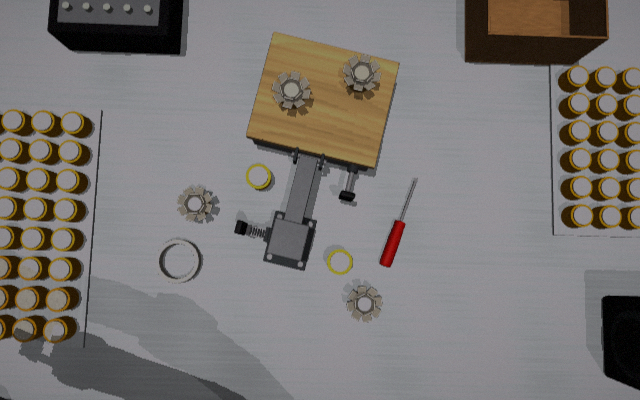

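View pics/side0.png

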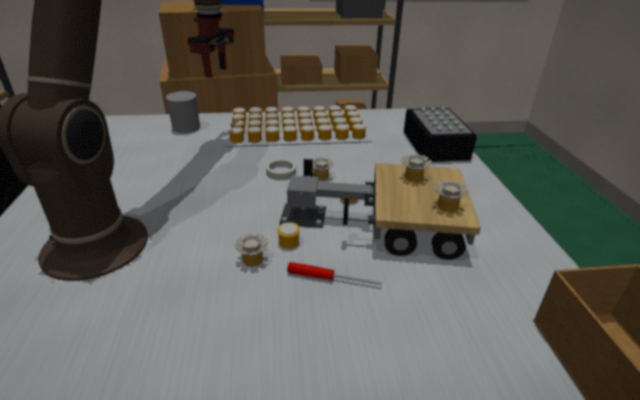

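Top view: coupler at (290,240), latch tab at (241,228), brake tab at (347,196), deck corners about (275,33), (399,64), (375,167), (248,137). Loose lamps and cups lie nearby. Next I fit the wagon frame from depth.

```bash
cat > h.py <<'E'
import numpy as np
from workcell import camera_model
def cloud(n,d):
    c=camera_model(n); v,u=np.mgrid[:d.shape[0],:d.shape[1]]
    P=np.stack([(u-c['cx'])/c['fx']*d,(v-c['cy'])/c['fy']*d,d],-1)
    E=c['extrinsics']; return P@E[:3,:3].T+E[:3,3]
E
python3 - <<'E'
from h import *; import cv2
f=np.load('top.npz'); W=cloud('top',f['d']); p=f['p'].astype(int); z=W[...,2]
v,u=np.mgrid[:400,:640]
def win(a,b,c,d): return (u>=a)&(u<=c)&(v>=b)&(v<=d)
m=win(240,25,405,175)&(abs(z-.1)<.008)
r=cv2.minAreaRect(W[m][:,:2].astype(np.float32)); print('deck',r,np.median(z[m]),m.sum()); print(cv2.boxPoints(r))
m=win(265,208,318,272)&(abs(z-.1)<.008)
r=cv2.minAreaRect(W[m][:,:2].astype(np.float32)); print('coupler',r,np.median(z[m]),m.sum())
for n,w in (('latch',win(228,215,254,240)),('brake',win(333,183,360,206))):
    m=w&(z>.105); q=W[m]; print(n,m.sum(),np.median(z[m]),q.mean(0),cv2.minAreaRect(q[:,:2].astype(np.float32)))
print('table z',np.median(z[win(120,100,170,200)]))
for n,w in (('cupa',win(242,160,275,192)),('cupb',win(322,245,356,277)),('lotA',win(172,180,222,226)),('lotB',win(338,275,388,325)),('tape',win(155,233,206,287)),('drv',win(376,175,420,270))):
    q=W[w&(z>(.01 if n in('drv','tape') else .035))&(z<.07)]; print(n,((q.min(0)+q.max(0))/2).round(3),np.ptp(q,axis=0).round(3))
E
```

```text
deck ((0.7355803847312927, 0.020860925316810608), (0.26037168502807617, 0.2721266746520996), 77.76546478271484) 0.10046759206588918 12717
[[ 0.57501906 -0.07753447]
 [ 0.84096533 -0.1352019 ]
 [ 0.8961417   0.11925633]
 [ 0.63019544  0.17692375]]
coupler ((0.4972534775733948, 0.0719078779220581), (0.06762722134590149, 0.10130138695240021), 77.75521087646484) 0.0997631596866072 1568
latch 98 0.11458264918829209 [0.5001349  0.1632092  0.14011201] ((0.48744332790374756, 0.10458879172801971), (0.141209676861763, 0.02544858120381832), 77.46540832519531)
brake 101 0.11461445592423669 [ 0.56554776 -0.03305119  0.13934867] ((0.5224990844726562, 0.0036644935607910156), (0.027339506894350052, 0.14093267917633057), 50.0542106628418)
table z 0.00012928958471603025
cupa [0.612 0.143 0.042] [0.051 0.05  0.012]
cupb [ 0.44  -0.029  0.042] [0.049 0.051 0.011]
lotA [0.549 0.269 0.047] [0.07  0.071 0.024]
lotB [ 0.358 -0.081  0.047] [0.072 0.071 0.023]
tape [0.432 0.305 0.02 ] [0.088 0.09  0.019]
drv [ 0.528 -0.154  0.02 ] [0.19  0.077 0.019]
```

Run:
```python
from h import *; import cv2
f=np.load('top.npz'); W=cloud('top',f['d']); z=W[...,2]
v,u=np.mgrid[:400,:640]
def win(a,b,c,d): return (u>=a)&(u<=c)&(v>=b)&(v<=d)
a=np.deg2rad(-12.24); X=np.array([np.cos(a),np.sin(a)]); Y=np.array([-X[1],X[0]]); R=np.c_[X,Y]
o=np.array([.5,.075])
def rep(n,m):
    q=(W[m][:,:2]-o)@R; lo,hi=np.percentile(q,2,0),np.percentile(q,98,0); print(n,m.sum(),lo.round(4),hi.round(4),((lo+hi)/2).round(4))
rep('coupler',win(265,208,318,272)&(abs(z-.1)<.004))
rep('deck',win(240,25,405,175)&(abs(z-.1)<.003))
rep('latch',win(225,212,258,243)&(abs(z-.1145)<.005))
rep('brake',win(330,180,362,208)&(abs(z-.1145)<.005))
rep('tongue',win(290,150,330,208)&(abs(z-.09)<.02))
for n,c in dict(cupa=(.612,.143),cupb=(.44,-.029),lotA=(.549,.269),lotB=(.358,-.081),tape=(.432,.305),drv=(.528,-.154)).items(): print(n,((np.array(c)-o)@R).round(3))
from workcell import bot
from scipy.spatial.transform import Rotation as Ro
print(Ro.from_rotvec(bot.observe()['tool_rot']).as_matrix().round(3), X)
```

```text
coupler 1495 [-0.0512 -0.036 ] [0.0413 0.0284] [-0.0049 -0.0038]
deck 11745 [ 0.1449 -0.1282] [0.3717 0.1217] [ 0.2583 -0.0033]
latch 89 [-0.0305  0.0853] [-0.006   0.0967] [-0.0183  0.091 ]
brake 91 [ 0.0857 -0.1061] [ 0.0968 -0.08  ] [ 0.0912 -0.0931]
tongue 1368 [ 0.0473 -0.0389] [0.1641 0.0243] [ 0.1057 -0.0073]
cupa [0.095 0.09 ]
cupb [-0.037 -0.114]
lotA [0.007 0.2  ]
lotB [-0.106 -0.183]
tape [-0.115  0.21 ]
drv [ 0.076 -0.218]
[[-0.923  0.384 -0.   ]
 [ 0.384  0.923 -0.001]
 [-0.    -0.001 -1.   ]] [ 0.97726812 -0.21200711]
```

```bash
cat >> h.py <<'E'
from scipy.linalg import logm, expm
from scipy.spatial.transform import Rotation as Ro
from workcell import bot
def down(yaw,tilt=0):   # tool y at world angle yaw(rad), z down; tilt about the wagon's y axis
    y=np.array([np.cos(yaw),np.sin(yaw),0]); z=np.array([0,0,-1.]); M=np.c_[np.cross(y,z),y,z]
    b=np.deg2rad(77.76); return Ro.from_rotvec(tilt*np.array([np.cos(b),np.sin(b),0])).as_matrix()@M
def T(p,M): A=np.eye(4); A[:3,:3]=M; A[:3,3]=p; return A
def now():
    s=bot.observe(); return T(s['tcp_pos'],Ro.from_rotvec(s['tool_rot']).as_matrix())
def row(A,B,n):
    S=expm(np.real(logm(np.linalg.inv(A)@B))/n); r=np.r_[S[:3,3]/.4,Ro.from_matrix(S[:3,:3]).as_rotvec()/np.pi]
    print(n,'x',[round(float(x),4) for x in r],'mm/deg',np.linalg.norm(r[:3])*400,np.linalg.norm(r[3:])*180)
E
python3 - <<'E'
from h import *
row(now(),T([.5694,-.0353,.2218],down(np.deg2rad(-12.24))),16)
E
```

```text
16 x [-0.1178, -0.0037, 0.0, -0.0, 0.0, 0.0277] mm/deg 47.145226831921235 4.980059059629115
```

Emit:
play_rows(
  motion=[
    [-0.1178,-0.0037,0,0,0,0.0277],
    [-0.1178,-0.0037,0,0,0,0.0277],
    [-0.1178,-0.0037,0,0,0,0.0277],
    [-0.1178,-0.0037,0,0,0,0.0277],
    [-0.1178,-0.0037,0,0,0,0.0277],
    [-0.1178,-0.0037,0,0,0,0.0277],
    [-0.1178,-0.0037,0,0,0,0.0277],
    [-0.1178,-0.0037,0,0,0,0.0277],
  ],
  hand=0.3,
)

```text
t: 0.9
tcp_pos: [0.5164, 0.329, 0.2222]
tool_rot: [-1.634, -2.683, 0.001]
force: [0.6, 0.8, 0.4]
opening: 0.0614
grip_force: 0.0
```

Emit:
play_rows(
  motion=[
    [-0.1178,-0.0037,0,0,0,0.0277],
    [-0.1178,-0.0037,0,0,0,0.0277],
    [-0.1178,-0.0037,0,0,0,0.0277],
    [-0.1178,-0.0037,0,0,0,0.0277],
    [-0.1178,-0.0037,0,0,0,0.0277],
    [-0.1178,-0.0037,0,0,0,0.0277],
    [-0.1178,-0.0037,0,0,0,0.0277],
    [-0.1178,-0.0037,0,0,0,0.0277],
  ],
)

```text
t: 1.7
tcp_pos: [0.5684, -0.0371, 0.2223]
tool_rot: [-2.451, -1.965, 0.001]
force: [0.9, -0.1, -0.3]
opening: 0.0612
grip_force: 0.0
```

Emit:
play_rows(
  motion=[
    [0,0,0,0,0,0],
    [0,0,0,0,0,0],
    [0,0,0,0,0,0],
  ],
)

```text
t: 2.0
tcp_pos: [0.5688, -0.0336, 0.2224]
tool_rot: [-2.444, -1.972, -0.0]
force: [-0.2, 1.5, 0.8]
opening: 0.0613
grip_force: 0.0
```

Run:
```python
from h import *; import cv2
from workcell import grab_frame
row(now(),T([.5694,-.0353,.082],down(np.deg2rad(-12.24))),4); print(bot.observe()['tcp_pos'])
p,d=grab_frame('wrist'); cv2.imwrite('pics/w1.png',p[:,:,::-1])
```

```text
4 x [-0.001, 0.0006, 0.0877, -0.0, -0.0, 0.0] mm/deg 35.09432644309737 0.014546601747759005
[ 0.568823   -0.03361215  0.22236597]
```

View pics/w1.png

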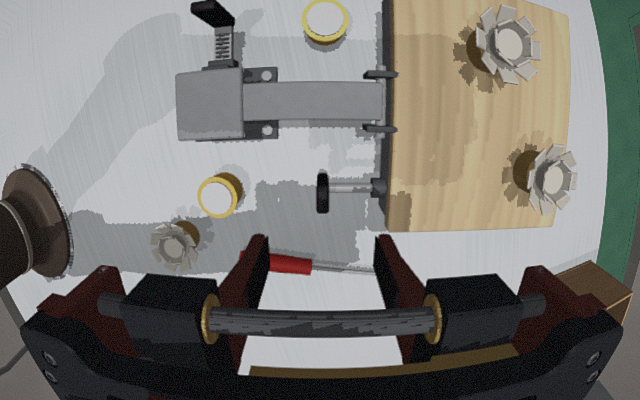

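Wrist view: the brake tab (322,192) sits midway between the fingertips (262 and 380, row 240), the beam is clear to the right at column 388. Descending.

Emit:
play_rows(
  motion=[
    [-0.001,0.0006,0.0875,0,0,0],
    [-0.001,0.0006,0.0875,0,0,0],
    [-0.001,0.0006,0.0875,0,0,0],
    [-0.001,0.0006,0.0875,0,0,0],
    [0,0,0,0,0,0],
    [0,0,0,0,0,0],
  ],
)

```text
t: 2.65
tcp_pos: [0.5694, -0.036, 0.0828]
tool_rot: [-2.445, -1.971, 0.002]
force: [0.0, 0.4, 0.4]
opening: 0.0616
grip_force: 0.0
```

Emit:
play_rows(
  motion=[
    [0,0,0,0,0,0],
    [0,0,0,0,0,0],
    [0,0,0,0,0,0],
    [0,0,0,0,0,0],
    [0,0,0,0,0,0],
    [0,0,0,0,0,0],
  ],
  hand=1,
  grip_force=40,
)

```text
t: 3.25
tcp_pos: [0.5694, -0.0369, 0.0828]
tool_rot: [2.447, 1.97, 0.0]
force: [0.2, -0.2, -0.7]
opening: 0.0165
grip_force: 0.0
```

Emit:
play_rows(
  motion=[
    [0,0,0,0,0,0],
    [0,0,0,0,0,0],
    [0,0,0,0,0,0],
  ],
)

```text
t: 3.55
tcp_pos: [0.5693, -0.0369, 0.0827]
tool_rot: [-2.447, -1.97, 0.0]
force: [-1.3, -0.2, 1.8]
opening: 0.0113
grip_force: 40.0
```

Emit:
play_rows(
  motion=[
    [0,-0.0125,0,0,0,0],
    [0,-0.0125,0,0,0,0],
    [0,-0.0125,0,0,0,0],
    [0,-0.0125,0,0,0,0],
    [0,-0.0125,0,0,0,0],
    [0,0,0,0,0,0],
  ],
)

```text
t: 4.15
tcp_pos: [0.5455, -0.0318, 0.0828]
tool_rot: [2.446, 1.969, 0.002]
force: [4.3, -1.8, -3.2]
opening: 0.0119
grip_force: 40.0
```

Moved 24 mm; continue in small steps until the stop force appears.

Emit:
play_rows(
  motion=[
    [0,-0.0075,0,0,0,0],
    [0,-0.0075,0,0,0,0],
    [0,-0.0075,0,0,0,0],
    [0,0,0,0,0,0],
  ],
)

```text
t: 4.55
tcp_pos: [0.5374, -0.0301, 0.0828]
tool_rot: [2.445, 1.968, 0.003]
force: [7.0, -2.1, -5.4]
opening: 0.0119
grip_force: 40.0
```

Emit:
play_rows(
  motion=[
    [0,-0.005,0,0,0,0],
    [0,0,0,0,0,0],
    [0,0,0,0,0,0],
  ],
)

```text
t: 4.85
tcp_pos: [0.5372, -0.03, 0.0829]
tool_rot: [2.444, 1.966, 0.006]
force: [12.4, -3.5, -9.9]
opening: 0.0117
grip_force: 40.0
```

Emit:
play_rows(
  motion=[
    [0,-0.005,0,0,0,0],
    [0,0,0,0,0,0],
    [0,0,0,0,0,0],
  ],
)

```text
t: 5.15
tcp_pos: [0.5369, -0.03, 0.083]
tool_rot: [2.442, 1.964, 0.009]
force: [19.2, -3.8, -16.1]
opening: 0.012
grip_force: 40.0
```

Emit:
play_rows(
  motion=[
    [0,0,0,0,0,0],
    [0,0,0,0,0,0],
    [0,0,0,0,0,0],
    [0,0,0,0,0,0],
    [0,0,0,0,0,0],
  ],
  hand=0.5,
)

```text
t: 5.65
tcp_pos: [0.5318, -0.0286, 0.0826]
tool_rot: [-2.447, -1.97, 0.0]
force: [0.1, 0.4, -0.4]
opening: 0.0432
grip_force: 0.0
```

Emit:
play_rows(
  motion=[
    [0,0,-0.1,0,0,0],
    [0,0,-0.1,0,0,0],
    [0,0,-0.1,0,0,0],
    [0,0,-0.05,0,0,0],
    [0,0,0,0,0,0],
    [0,0,0,0,0,0],
  ],
)

```text
t: 6.25
tcp_pos: [0.5319, -0.0286, 0.2224]
tool_rot: [-2.447, -1.97, -0.001]
force: [0.3, 0.8, -0.3]
opening: 0.0436
grip_force: 0.0
```

Run:
```python
from h import *; import cv2
A=now(); print(A[:3,3])
B=T([.5014,.1678,.222],down(np.deg2rad(77.76))); row(A,B,12)
C=B.copy(); C[2,3]=.081; row(B,C,4)
```

```text
[ 0.53192596 -0.02857984  0.22243882]
12 x [0.0432, 0.0158, 0.0001, 0.0, -0.0, -0.0417] mm/deg 18.385795459376478 7.5070201107071215
4 x [-0.0, 0.0, 0.0881, 0.0, 0.0, 0.0] mm/deg 35.25 7.314164210906828e-17
```

Emit:
play_rows(
  motion=[
    [0.0432,0.0158,0,0,0,-0.0417],
    [0.0432,0.0158,0,0,0,-0.0417],
    [0.0432,0.0158,0,0,0,-0.0417],
    [0.0432,0.0158,0,0,0,-0.0417],
    [0.0432,0.0158,0,0,0,-0.0417],
    [0.0432,0.0158,0,0,0,-0.0417],
  ],
)

```text
t: 6.85
tcp_pos: [0.5568, 0.0764, 0.2205]
tool_rot: [-1.498, -2.759, 0.004]
force: [-0.0, -1.0, -0.0]
opening: 0.0437
grip_force: 0.0
```

Emit:
play_rows(
  motion=[
    [0.0432,0.0158,0,0,0,-0.0417],
    [0.0432,0.0158,0,0,0,-0.0417],
    [0.0432,0.0158,0,0,0,-0.0417],
    [0.0432,0.0158,0,0,0,-0.0417],
    [0.0432,0.0158,0,0,0,-0.0417],
    [0.0432,0.0158,0,0,0,-0.0417],
    [0,0,0,0,0,0],
    [0,0,0,0,0,0],
  ],
)

```text
t: 7.65
tcp_pos: [0.5013, 0.1672, 0.2215]
tool_rot: [-0.34, -3.122, 0.002]
force: [0.4, -1.5, 1.0]
opening: 0.044
grip_force: 0.0
```

Run:
```python
from h import *; import cv2
from workcell import grab_frame
A=now(); print(A[:3,3],bot.observe()['joint_positions'])
row(A,T([.5014,.1678,.081],down(np.deg2rad(77.76))),4)
p,d=grab_frame('wrist'); cv2.imwrite('pics/w2.png',p[:,:,::-1])
```

```text
[0.50125439 0.1672261  0.22151975] [-0.53170748  0.24685726  0.14227376  1.83807744 -0.03954439  1.06124868
  0.97940756]
4 x [-0.0001, 0.0004, 0.0878, -0.0001, -0.0001, -0.0003] mm/deg 35.13025465829944 0.055934068519349574
```

View pics/w2.png

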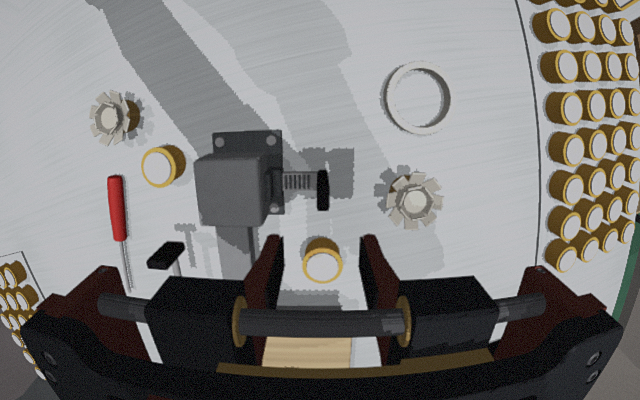

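Wrist view: the latch tab (322,190) is centred between the fingertips (280 and 366); the brake tab at (166,255) is out. Descend and grip.

Emit:
play_rows(
  motion=[
    [0,0.0004,0.0875,0,0,0],
    [0,0.0004,0.0875,0,0,0],
    [0,0.0004,0.0875,0,0,0],
    [0,0.0004,0.0875,0,0,0],
    [0,0,0,0,0,0],
    [0,0,0,0,0,0],
  ],
)

```text
t: 8.3
tcp_pos: [0.502, 0.1675, 0.0826]
tool_rot: [-0.339, -3.122, 0.002]
force: [0.1, -0.0, 0.3]
opening: 0.044
grip_force: 0.0
```

Emit:
play_rows(
  motion=[
    [0,0,0,0,0,0],
    [0,0,0,0,0,0],
    [0,0,0,0,0,0],
    [0,0,0,0,0,0],
    [0,0,0,0,0,0],
    [0,0,0,0,0,0],
    [0,0,0,0,0,0],
  ],
  hand=1,
  grip_force=55,
)

```text
t: 9.0
tcp_pos: [0.502, 0.1683, 0.0832]
tool_rot: [0.336, 3.123, 0.0]
force: [-1.0, -0.5, 6.0]
opening: 0.0117
grip_force: 55.0
```

Emit:
play_rows(
  motion=[
    [0,0.01,0,0,0,0],
    [0,0.01,0,0,0,0],
    [0,0.01,0,0,0,0],
    [0,0.01,0,0,0,0],
    [0,0,0,0,0,0],
    [0,0,0,0,0,0],
  ],
)

```text
t: 9.6
tcp_pos: [0.505, 0.1817, 0.0831]
tool_rot: [-0.338, -3.123, 0.004]
force: [-4.4, -8.2, 10.0]
opening: 0.0119
grip_force: 55.0
```

Emit:
play_rows(
  motion=[
    [0,0.01,0,0,0,0],
    [0,0.0075,0,0,0,0],
    [0,0.005,0,0,0,0],
    [0,0,0,0,0,0],
    [0,0,0,0,0,0],
  ],
)

```text
t: 10.1
tcp_pos: [0.5064, 0.1881, 0.083]
tool_rot: [-0.34, -3.121, 0.008]
force: [-6.3, -14.7, 12.9]
opening: 0.0118
grip_force: 55.0
```

Emit:
play_rows(
  motion=[
    [0,0,-0.0165,0,0.0127,0],
    [0,0,-0.0165,0,0.0127,0],
    [0,0,-0.0165,0,0.0127,0],
    [0,0,0,0,0,0],
  ],
)

```text
t: 10.5
tcp_pos: [0.507, 0.1879, 0.1019]
tool_rot: [-0.328, -3.0, -0.011]
force: [-4.4, -12.3, 0.0]
opening: 0.0115
grip_force: 55.0
```

Emit:
play_rows(
  motion=[
    [0,0,-0.0165,0,0.0127,0],
    [0,0,-0.0165,0,0.0127,0],
    [0,0,-0.0165,0,0.0127,0],
    [0,0,-0.0165,0,0.0127,0],
    [0,0,0,0,0,0],
  ],
)

```text
t: 11.0
tcp_pos: [0.5116, 0.187, 0.1275]
tool_rot: [-0.31, -2.842, -0.035]
force: [-4.6, -11.4, 0.1]
opening: 0.0118
grip_force: 55.0
```

Emit:
play_rows(
  motion=[
    [0,0,-0.0165,0,0.0127,0],
    [0,0,-0.0165,0,0.0127,0],
    [0,0,-0.0165,0,0.0127,0],
    [0,0,-0.0165,0,0.0127,0],
    [0,0,-0.0165,0,0.0127,0],
    [0,0,-0.0165,0,0.0127,0],
    [0,0,0,0,0,0],
    [0,0,0,0,0,0],
  ],
)

```text
t: 11.8
tcp_pos: [0.5258, 0.1839, 0.164]
tool_rot: [-0.285, -2.606, -0.066]
force: [-4.7, -12.9, -0.7]
opening: 0.012
grip_force: 55.0
```

Run:
```python
from h import *; import cv2
from workcell import grab_frame
for n in ('side','top'):
    p,d=grab_frame(n); W=cloud(n,d); np.savez(n+'2.npz',W=W)
    cv2.imwrite(f'pics/{n}2.png',p[:,:,::-1])
s=bot.observe(); print(s['t'],s['tcp_pos'],s['force'],s['opening'],s['grip_force'])
```

```text
11.9 [0.52580981 0.18388848 0.16399179] [ -4.295595   -12.55154929  -1.11996257] 0.01188377284345461 55.00144422054291
```

View pics/side2.png

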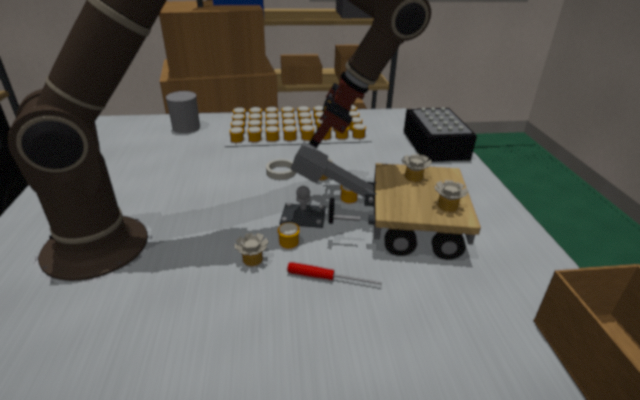

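View pics/top2.png

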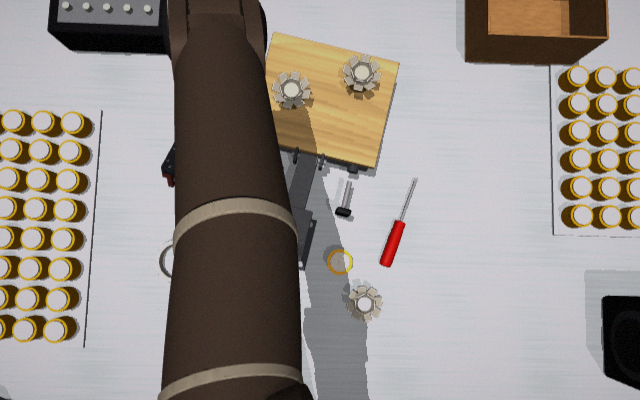

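Side view: the coupler (312,162) hangs well above the ball (303,193), and cups, lamps and screwdriver are undisturbed. Top view: brake tab out at (343,212), bystanders in place. Checking the numbers.

Run:
```python
from h import *
W=np.load('top2.npz')['W']; a=np.deg2rad(-12.24); R=np.array([[np.cos(a),-np.sin(a)],[np.sin(a),np.cos(a)]])
q=W[195:225,328:362].reshape(-1,3); q=q[abs(q[:,2]-.1145)<.005]; l=(q[:,:2]-[.5,.075])@R
print(len(q),'brake travel',.115-(np.percentile(l,[2,98],axis=0).mean(0)[0]+.0183))
S=np.load('side2.npz')['W'][145:185,292:330].reshape(-1,3); l=(S[:,:2]-[.5,.075])@R
m=(abs(l[:,0])<.07)&(abs(l[:,1]+.004)<.04); print('coupler z range',np.percentile(S[m][:,2],[5,50,95]))
```

```text
91 brake travel 0.0376583179386506
coupler z range [0.13502179 0.16640938 0.1908208 ]
```

Emit:
play_rows(
  motion=[
    [0,0,0,0,0,0],
    [0,0,0,0,0,0],
    [0,0,0,0,0,0],
    [0,0,0,0,0,0],
    [0,0,0,0,0,0],
  ],
)

```text
t: 12.4
tcp_pos: [0.5258, 0.1839, 0.164]
tool_rot: [-0.285, -2.607, -0.066]
force: [-5.2, -12.8, -1.6]
opening: 0.0117
grip_force: 55.0
```

Brake at its stop (37.7 mm measured, 38 nominal), coupler up about 8 cm and steady.

```bash
python3 -c "
from workcell import order; print(order.sign_off())"
```

```text
the job is handed in; nothing more can be done
None
```

The job is handed in: brake pulled to its stop (37.7 mm measured, 38 nominal), latch then pulled to its stop, coupler lifted about 8 cm and held still in the gripper, and the bystanders I could see in the last pictures had not moved (the arm hid some of the left side from above).

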